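Put a finished duct sleeve into the parts drawer under the bench shelf

TASK

Pull the parts drawer under the bench shelf all the way out to its stop, then take the long black sleeve with the square end flanges from the white-topped board and lay it flat on the floor of the drawer's empty rear compartment. Set it down rather than dropping it, do not bump the shelf, leave the other things where they are, and leave the drawer fully open.

Things in the scene. Friction and masses are not known exactly. Their poses are not given: they have to be found in the camera images.
- drawer (a joint): Drawer extension in m: 0 shut, 0.140 at its stop. It slides level towards the robot, along the -x axis of point drawer_handle, and stays where it is left (about 2 N of friction).
- drawer_handle (a point): Middle of the drawer's level round aluminium bar handle, 12 mm thick, 110 mm long (along y), 70 mm above the table; stubs 50 mm either side join it to the grey front panel (182 wide, top 80 mm above table) 48 mm behind. x into the drawer, z up; moves with it. Shut: bar 18 mm in front of the shelf edge, 130 mm under the shelf, so an upright tool hits the shelf; lean it back 20 to 45 degrees.
- drawer_divider (a point): Middle of the foot of the divider's rear face, on the floor of the drawer's empty rear compartment, 18 mm above the table; x into the drawer, z up; moves with it. The compartment is 140 mm long (its centre is at x = +70 mm), 150 wide. Above this floor: side, back walls 42 mm, divider 27. Before it: 30 mm of black rings, front panel (62). At the stop half the compartment is still under the shelf.
- shelf: Fixed plywood shelf over the drawer, 270 deep (x) x 420 wide (y) x 18 mm. Origin: middle of its front (robot-side) edge, on its underside, 200 mm above the table; x is the way the drawer shuts. 20 mm legs, front ones 50 mm behind the front edge, 195 mm either side of the middle. Drawer side rails, 55 mm high, 90 mm either side, start 45 mm behind the front edge.
- sleeve: Rigid black plastic duct sleeve, 110 mm long along its x, lying on the board: ribbed round barrel, 44 mm diameter, with a 48 mm square, 10 mm thick flange at each end. Origin: centre of its underside; barrel axis 24 mm above; z up. Both ends alike. 0.11 to 0.22 kg.
- board: White-topped wooden assembly board, 300 x 200 mm, 22 mm high, fixed; origin at the centre of its underside.
- boot: Bystander: short black ribbed round boot without flanges, 52 mm in diameter, 55 mm high, standing on the board's far part. Origin: centre of underside.
- mallet: Bystander: wooden mallet on the table to the left; head 62 mm in diameter and 125 mm long, handle about 240 mm. Origin on the table under the handle, 110 mm from the head's centre (which is at +x).
- jar: Bystander: yellow jar, 60 mm in diameter, 75 mm high. Origin: centre of underside.
- tape: Bystander: brown roll of tape lying flat, 96 mm in diameter, 24 mm high. Origin: centre of underside.
- brush: Bystander: brush 170 mm long lying on the table left of the drawer. Origin: on the table under its middle.
- pot: Bystander: white plastic pot, 68 mm in diameter, 70 mm high, standing on the shelf. Origin: centre of underside.
There are look-alikes about, which are no part of the job. Leave any green or orange look-alike of the sleeve alone.

How it is judged:
By the outcome, as a careful person would: the job done as asked, in the order asked, and still so for the second after the job is handed in, with the robot touching nothing.
It also fails if it takes over 58 s, if anything falls off the work surface, if the arm or the gripper's body presses on something with over 40 N, if the wrist force passes 120 N, or if a joint passes its speed limit or range.

ROBOT

A 6-joint arm with a two-finger parallel gripper is mounted at the origin on the work surface. World frame = base frame: x ahead of the robot, y to its left, z up, the work surface at z = 0. Lengths are in m, angles in rad, forces in N, time in s.
With the tool pointing down it reaches from about 0.25 to 0.725 m from the base axis. Payload 4 kg.
Tool frame: the origin (TCP) lies at the very end of the fingers, on their centre line; the grasp point (between the pads) lies 19 mm behind it; z points along the fingers, y is the line along which they close (so a half turn about z gives the same grasp; the last joint's range is limited). The gripper opens to 85 mm and grips with 20 to 120 N. Pads are 22 mm wide; open, the fingers measure 114 mm over their backs; the gripper's body (76 mm by 85 mm) begins 54 mm behind the grasp point. The pads swing forward as they close: fully open they stand 13 mm farther back than shut.
Start: joints at [1.193, 0.241, 0.005, 1.335, 0, 1.571], TCP at [0.184, 0.465, 0.231] pointing down, gripper open.
Joint ranges: [-2.72, 2.72], [-1.05, 1.87], [-1.09, 1.28], [-1.99, 2.15], [-1.42, 1.44], [-3.14, 3.14]. Speed limits (rad/s): [2.79, 2.79, 3.14, 3.14, 3.14, 3.14].

INTERFACE

Orientations are given as a unit quaternion [x, y, z, w].
In Python, from workcell import * gives the robot as it stands. The module is installed in compiled form; this text tells all that it offers.
- The arm moves only by the tool send_rows, never from a script. Its argument "steps" is text: rows parted by semicolons, each of 7 numbers parted by spaces: the opening, from -1 (shut) to 1 (fully open), then the shift along the world's x, y, z in m, then the turn, a rotation vector about the world's x, y, z in rad. A call has exactly 5 rows; each row shifts and turns the commanded pose from where the row before left it; what a row does not reach is not made up. A row lasts 1/12 s, in which the tool goes at most 41.7 mm and 7.16 degrees, less where a joint would pass 70% of its speed; a pose out of reach is approached as far as the arm can. A call is refused whole if a number of a shift passes 0.0417 or a number of a turn 0.125, either way. A call with a gripper value outside its range is refused whole. The fingers move at their own pace and stop on an object; the grip force is fixed at half the most. Time passes only in rows, so rows that do not move let the fingers close, or fill a call up. It gives the time, the measured TCP pose, the force, the opening and the grip force at its end, in the units of the state.
- get_obs(): the state, without advancing time (a new reading comes with each control period).
- camera(name): name is "scene" or "side" or "wrist"; returns a dict with "frame" (384x512x3 uint8, red, green, blue), "range_z" (384x512 float32, m along the optical axis (not along the pixel's ray), 0 where there is no reading), "camera_matrix" (3x3 intrinsics, pixels), "k1" (the pictures are not rectified: a ray, as slopes to the right and down, at radius r is drawn at 1 + k1 r^2 times it, then the intrinsics apply), "extrinsics" (4x4, takes a point from world to camera coordinates); the wrist camera has in their place "T_tool_cam" (4x4, takes a point from camera to tool coordinates, whose origin is the TCP and whose axes are the flange's). Camera axes: x right, y down, z forward; pixel columns grow to the right and rows downward; lengths in m; the calibration is good to about 2 mm. A picture is of the moment at which its call begins: read the wrist's pose just before it.
- job_done(): hands the job in; it is judged then, once.
The state is a dict: "clock": time; "joint_pos": joint angles; "joint_vel": joint speeds; "tau": joint torques, N m; "eef_pos": TCP position; "tool_rot": TCP orientation; "ft_force": force on the tool from outside, world axes, zero at the start; "ft_torque": the same for the moment, N m; "grip_width": finger opening in m; "grasp_force": force on a finger pad.
Only numpy, scipy, OpenCV 4.12 (cv2) and the standard library are available. Lean on these libraries where they do the work, as an engineer would, in place of code of your own. Each camera call takes 0.05 s, during which the arm holds its last target. There are 200 camera calls.

## Working session

There is one attempt and no reset: what is moved stays moved. The work goes in short steps, Python scripts to look and compute and a tool call to move; the robot and the scene stay as the last step left them, time stands still between calls to the robot, and variables do not carry over. Pictures are saved under pics/ and viewed, at most 10 in all, crops included, and the job is handed in when it is done.

Besides the shell and the picture viewer there is one more tool, called after "Call:" by a JSON object that holds its "fn" and its "kwargs". send_rows: Moves the arm, as the interface text tells. Its arguments: {"type":"object","properties":{"steps":{"type":"string"}},"required":["steps"]}

```bash
mkdir -p pics; cat > h.py <<'E'
from workcell import *
import numpy as np, cv2
from scipy.spatial.transform import Rotation as R
def cap(name):
    o=get_obs(); c=camera(name)
    if name=="wrist":
        T=np.eye(4); T[:3,:3]=R.from_quat(o["tool_rot"]).as_matrix(); T[:3,3]=o["eef_pos"]
        M=T@np.array(c["T_tool_cam"])
    else: M=np.linalg.inv(np.array(c["extrinsics"]))
    return c,M
def cloud(c,M):
    h,w=c["range_z"].shape
    u,v=np.meshgrid(np.arange(w,dtype=float),np.arange(h,dtype=float))
    p=np.stack([u.ravel(),v.ravel()],1)[:,None]
    n=cv2.undistortPoints(p,np.array(c["camera_matrix"],float),np.array([c["k1"],0,0,0,0.]))[:,0]
    z=c["range_z"].ravel()
    P=np.c_[n*z[:,None],z]@M[:3,:3].T+M[:3,3]
    P[z==0]=np.nan
    return P.reshape(h,w,3)
def save(name,img): cv2.imwrite("pics/"+name,img[:,:,::-1])
E
python3 - <<'E'
from h import *
out=[]
for n in ("scene","side"):
    c,M=cap(n); P=cloud(c,M); np.savez("/tmp/"+n+".npz",P=P,f=c["frame"]); save(n+"0.png",c["frame"]); print(n,M.round(3).tolist(),c["k1"])
print(get_obs())
E
```

```text
scene [[0.892, 0.315, -0.324, 1.094], [0.452, -0.623, 0.638, -1.099], [-0.001, -0.716, -0.698, 1.318], [0.0, 0.0, 0.0, 1.0]] -0.1421550146541277
side [[0.739, -0.427, 0.521, -0.036], [-0.673, -0.462, 0.577, -0.706], [-0.006, -0.777, -0.629, 0.834], [0.0, 0.0, 0.0, 1.0]] -0.11134080132036593
{'clock': 0.1, 'joint_pos': array([1.19303911e+00, 2.41332175e-01, 3.84320137e-03, 1.33521678e+00,
       2.34968755e-06, 1.57077802e+00]), 'joint_vel': array([ 1.67976746e-03, -1.97183279e-03,  2.32509602e-03, -4.96711427e-04,
       -2.87665472e-05, -3.70359595e-04]), 'tau': array([ 5.88414568e-04, -3.73138225e+01,  2.53010273e+01,  1.08727132e-02,
        2.98363250e-05, -1.24373275e-05]), 'eef_pos': array([0.18420372, 0.46420808, 0.23049871]), 'tool_rot': array([ 1.87748489e-01,  9.82216673e-01, -9.37509225e-04, -1.80416667e-04]), 'ft_force': array([ 0.33893829,  0.54989583, -0.13376757]), 'ft_torque': array([-0.04047753,  0.0085755 , -0.00105694]), 'grasp_force': 0.0, 'grip_width': 0.08545600840381666}
```

View pics/scene0.png

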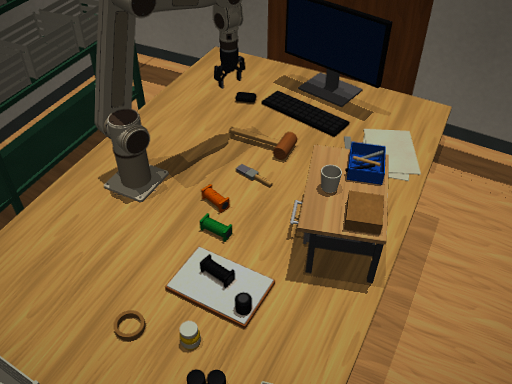

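View pics/side0.png

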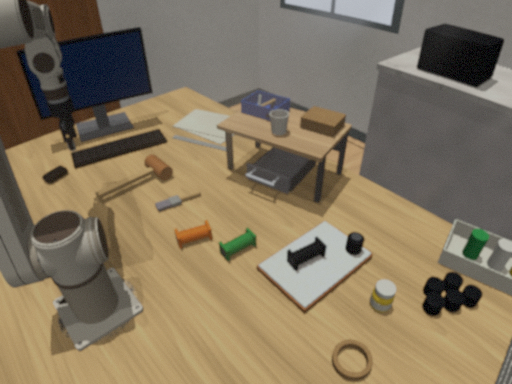

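The scene picture shows the black flanged sleeve on the white board at (217,269), or (307,253) in the side view. The boot is at (243,302), and the shelf with the drawer handle is at (297,215). There are four candidates for the sleeve:
- **Black flanged sleeve, (217,269):** this fits, being black, long, square-flanged and on the white board.
- **Green look-alike, (215,228):** wrong colour.
- **Orange look-alike, (214,197):** wrong colour.
- **Boot, (243,302):** no flanges.

```bash
python3 - <<'E'
from h import *
D={n:np.load("/tmp/%s.npz"%n) for n in("scene","side")}
s=D["scene"];d=D["side"]
a=cv2.resize(s["f"][240:330,160:280],(480,360),interpolation=cv2.INTER_CUBIC)
b=cv2.resize(d["f"][145:205,225:305],(480,360),interpolation=cv2.INTER_CUBIC)
save("crop1.png",np.vstack([a,b])[:600])
def rect(X): 
    r=cv2.minAreaRect(X[:,:2].astype(np.float32)*1000); return np.round(r[0],1),np.round(r[1],1),round(r[2],1)
for n,box,sb in(("scene",(240,330,160,280),(250,290,192,240)),("side",(220,305,255,375),(232,275,283,330))):
    P=D[n]["P"];f=D[n]["f"].astype(int)
    y0,y1,x0,x1=box;Q=P[y0:y1,x0:x1].reshape(-1,3);F=f[y0:y1,x0:x1].reshape(-1,3)
    w=(F.min(1)>110)&(abs(Q[:,2]-.022)<.006); print(n,"board",rect(Q[w]),np.median(Q[w],0))
    y0,y1,x0,x1=sb;Q=P[y0:y1,x0:x1].reshape(-1,3);F=f[y0:y1,x0:x1].reshape(-1,3)
    k=(F.max(1)<70)&(Q[:,2]>.032)&(Q[:,2]<.09);print(" sleeve",k.sum(),rect(Q[k]),Q[k].max(0),np.percentile(Q[k][:,2],[5,50,95]).round(3))
    t=k&(Q[:,2]>.055);print(" sleeve top",rect(Q[t]))
    Q=P.reshape(-1,3); k=(abs(Q[:,2]-.218)<.006)&(Q[:,0]>.3); print(" shelf",k.sum(),rect(Q[k]),cv2.boxPoints(cv2.minAreaRect(Q[k][:,:2].astype(np.float32))).round(3).tolist())
P=d["P"]
for (v,u) in [(176,262),(180,262),(184,262),(172,262),(178,255),(183,270)]: print(v,u,P[v,u].round(3),d["f"][v,u])
P=s["P"]
for (v,u) in [(210,297),(216,297),(222,295),(230,293),(205,300)]: print(v,u,P[v,u].round(3),s["f"][v,u])
E
```

```text
scene board (array([ 559.5, -298.6]), array([194.5, 293.4]), 88.1) [ 0.56625432 -0.31202815  0.02198728]
 sleeve 484 (array([ 540.5, -280.1]), array([ 47.1, 113.7]), 78.0) [ 0.59779389 -0.2479706   0.0751437 ] [0.04  0.062 0.071]
 sleeve top (array([ 540.1, -280.3]), array([ 45.7, 112.9]), 77.5)
 shelf 4829 (array([687.1, 980.7]), array([2213.7,  841.9]), 84.4) [[0.1599999964237213, -0.07999999821186066], [0.9980000257492065, -0.16200000047683716], [1.2139999866485596, 2.0409998893737793], [0.37599998712539673, 2.122999906539917]]
side board (array([ 560.9, -297.1]), array([196.5, 294.7]), 87.8) [ 0.53076691 -0.31600079  0.0214673 ]
 sleeve 518 (array([ 535. , -280.3]), array([ 42. , 107.2]), 78.2) [ 0.59074307 -0.24937985  0.07218759] [0.039 0.062 0.07 ]
 sleeve top (array([ 535. , -280.1]), array([ 41.7, 107.2]), 78.2)
 shelf 3623 (array([1401.1,  921.2]), array([2286.8, 2133.7]), 89.7) [[0.3269999921321869, -0.2160000056028366], [2.4609999656677246, -0.2290000021457672], [2.4749999046325684, 2.058000087738037], [0.3409999907016754, 2.071000099182129]]
176 262 [0.702 0.09  0.048] [68 66 62]
180 262 [0.661 0.046 0.075] [158 158 159]
184 262 [0.703 0.091 0.01 ] [80 70 59]
172 262 [0.701 0.089 0.067] [73 68 66]
178 255 [0.65  0.072 0.075] [146 151 150]
183 270 [0.668 0.012 0.076] [157 158 161]
210 297 [0.647 0.129 0.007] [167 122  58]
216 297 [ 0.656  0.108 -0.001] [164 120  60]
222 295 [0.687 0.01  0.073] [131 131 130]
230 293 [ 0.671  0.037 -0.002] [156 115  58]
205 300 [ 0.644  0.166 -0.001] [172 127  64]
```

View pics/crop1.png

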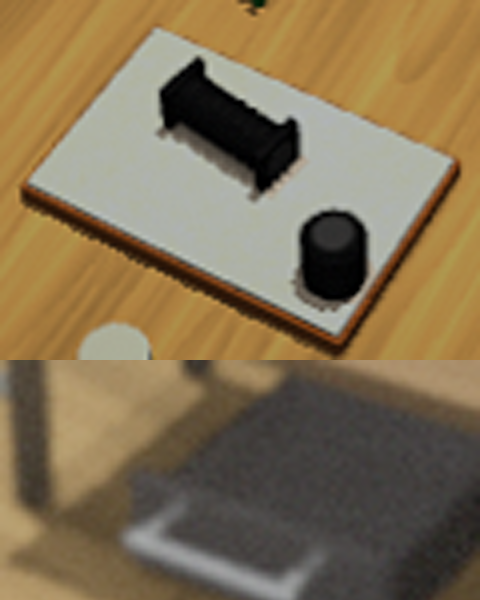

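The crop confirms the black barrel with square flanges on the white board at crop (230,120), and the boot standing at crop (333,255). The lower half shows the aluminium bar handle in front of the grey drawer.

```bash
cat >> h.py <<'E'
def plan(pos,Rt,o=None):
    o=o or get_obs(); d=np.array(pos)-o["eef_pos"]; r=(R.from_matrix(Rt)*R.from_quat(o["tool_rot"]).inv()).as_rotvec()
    print("shift",d.round(4),"rot",r.round(4),"rows",round(max(abs(d).max()/.0417,np.linalg.norm(d)/.0417,np.linalg.norm(r)/.125),1))
def frame(yaw,lean,ylat):  # tool z leans toward heading yaw; ylat: closing axis horizontal (left of heading), else in lean plane
    h=np.array([np.cos(yaw),np.sin(yaw),0]);Z=np.array([0,0,1.]);l=np.cross(Z,h)
    z=np.sin(lean)*h-np.cos(lean)*Z
    y=l if ylat else np.cos(lean)*h+np.sin(lean)*Z
    return np.c_[np.cross(y,z),y,z]
E
python3 - <<'E'
from h import *
D={n:np.load("/tmp/%s.npz"%n) for n in("scene","side")}
for n in D:
    P=D[n]["P"].reshape(-1,3);F=D[n]["f"].reshape(-1,3).astype(int)
    ok=(P[:,0]>.58)&(P[:,0]<1.1)&(P[:,1]>-.25)&(P[:,1]<.33)
    k=ok&(abs(P[:,2]-.218)<.006); r=cv2.minAreaRect(P[k][:,:2].astype(np.float32)*1000)
    print(n,k.sum(),r,(cv2.boxPoints(r)).round().tolist())
    ok=(P[:,0]>.6)&(P[:,0]<.75)&(P[:,1]>-.1)&(P[:,1]<.2)
    b=ok&(abs(P[:,2]-.072)<.01)&(F.min(1)>100); X=P[b]
    print(" bar",b.sum(),X.min(0).round(3),X.max(0).round(3))
    if b.sum(): print(X[np.argsort(X[:,1])][::max(1,len(X)//25)].round(3).tolist())
c,M=cap("wrist");print(np.array(c["T_tool_cam"]).round(3).tolist())
plan([.6,.05,.2],frame(0,.52,False))
E
```

```text
scene 4369 ((823.877197265625, 100.80815124511719), (271.34222412109375, 430.53271484375), 14.80851936340332) [[638.0, 274.0], [748.0, -142.0], [1010.0, -73.0], [900.0, 344.0]]
 bar 84 [ 0.642 -0.001  0.068] [0.693 0.114 0.082]
[[0.672, -0.001, 0.077], [0.671, 0.003, 0.077], [0.684, 0.007, 0.076], [0.687, 0.01, 0.073], [0.693, 0.012, 0.075], [0.669, 0.015, 0.076], [0.684, 0.017, 0.071], [0.67, 0.021, 0.076], [0.665, 0.024, 0.076], [0.666, 0.029, 0.081], [0.667, 0.037, 0.079], [0.67, 0.039, 0.079], [0.664, 0.042, 0.078], [0.662, 0.049, 0.076], [0.658, 0.057, 0.072], [0.661, 0.06, 0.076], [0.663, 0.064, 0.068], [0.652, 0.071, 0.073], [0.655, 0.072, 0.077], [0.651, 0.083, 0.071], [0.649, 0.087, 0.082], [0.655, 0.092, 0.07], [0.653, 0.097, 0.07], [0.651, 0.1, 0.077], [0.653, 0.105, 0.077], [0.647, 0.109, 0.077], [0.662, 0.11, 0.077], [0.654, 0.113, 0.071]]
side 2703 ((823.08642578125, 103.10466003417969), (276.173583984375, 422.1777648925781), 14.83693790435791) [[636.0, 272.0], [744.0, -136.0], [1011.0, -66.0], [903.0, 343.0]]
 bar 121 [ 0.641 -0.001  0.065] [0.71  0.117 0.077]
[[0.671,
[... 183 characters left out ...]
 0.021, 0.072], [0.666, 0.025, 0.065], [0.669, 0.029, 0.075], [0.665, 0.034, 0.07], [0.664, 0.039, 0.077], [0.663, 0.043, 0.075], [0.661, 0.051, 0.072], [0.658, 0.054, 0.076], [0.659, 0.06, 0.072], [0.658, 0.064, 0.075], [0.65, 0.072, 0.075], [0.654, 0.076, 0.066], [0.652, 0.078, 0.075], [0.653, 0.086, 0.07], [0.647, 0.09, 0.075], [0.654, 0.097, 0.073], [0.641, 0.1, 0.073], [0.656, 0.105, 0.072], [0.643, 0.107, 0.073], [0.659, 0.109, 0.073], [0.677, 0.113, 0.076], [0.683, 0.113, 0.073], [0.672, 0.117, 0.072]]
[[-0.0, -0.957, -0.289, 0.074], [1.0, 0.0, -0.001, -0.001], [0.001, -0.289, 0.957, -0.142], [0.0, 0.0, 0.0, 1.0]]
shift [ 0.4158 -0.4143 -0.0306] rot [ 0.3108 -0.4578 -1.1645] rows 14.1
```

```bash
python3 - <<'E'
from h import *
plan([.619,.046,.144],frame(.2585,.5236,False))
E
```

```text
shift [ 0.4348 -0.4183 -0.0866] rot [ 0.3614 -0.4073 -0.9123] rows 14.6
```

Call:
{"fn": "send_rows", "kwargs": {"steps": "-0.3 .0217 -.0209 -.004 .0181 -.0204 -.0456;-0.3 .0217 -.0209 -.004 .0181 -.0204 -.0456;-0.3 .0217 -.0209 -.004 .0181 -.0204 -.0456;-0.3 .0217 -.0209 -.004 .0181 -.0204 -.0456;-0.3 .0217 -.0209 -.004 .0181 -.0204 -.0456"}}

```text
clock: 0.57
eef_pos: [0.2935, 0.359, 0.2109]
tool_rot: [0.299, 0.952, 0.054, 0.042]
ft_force: [0.7, -1.0, -0.2]
grip_width: 0.0304
grasp_force: 0.0
```

Call:
{"fn": "send_rows", "kwargs": {"steps": "-0.3 .0217 -.0209 -.004 .0181 -.0204 -.0456;-0.3 .0217 -.0209 -.004 .0181 -.0204 -.0456;-0.3 .0217 -.0209 -.004 .0181 -.0204 -.0456;-0.3 .0217 -.0209 -.004 .0181 -.0204 -.0456;-0.3 .0217 -.0209 -.004 .0181 -.0204 -.0456"}}

```text
clock: 0.98
eef_pos: [0.402, 0.2544, 0.191]
tool_rot: [0.403, 0.905, 0.107, 0.083]
ft_force: [-0.1, -0.1, -0.3]
grip_width: 0.03
grasp_force: 0.0
```

Call:
{"fn": "send_rows", "kwargs": {"steps": "-0.3 .0217 -.0209 -.004 .0181 -.0204 -.0456;-0.3 .0217 -.0209 -.004 .0181 -.0204 -.0456;-0.3 .0217 -.0209 -.004 .0181 -.0204 -.0456;-0.3 .0217 -.0209 -.004 .0181 -.0204 -.0456;-0.3 .0217 -.0209 -.004 .0181 -.0204 -.0456"}}

```text
clock: 1.4
eef_pos: [0.5105, 0.1498, 0.171]
tool_rot: [0.501, 0.842, 0.158, 0.122]
ft_force: [0.8, 1.0, 0.2]
grip_width: 0.0299
grasp_force: 0.0
```

Call:
{"fn": "send_rows", "kwargs": {"steps": "-0.3 .0217 -.0209 -.004 .0181 -.0204 -.0456;-0.3 .0217 -.0209 -.004 .0181 -.0204 -.0456;-0.3 .0217 -.0209 -.004 .0181 -.0204 -.0456;-0.3 .0217 -.0209 -.004 .0181 -.0204 -.0456;-0.3 .0217 -.0209 -.004 .0181 -.0204 -.0456"}}

```text
clock: 1.82
eef_pos: [0.619, 0.0454, 0.1507]
tool_rot: [0.59, 0.764, 0.206, 0.159]
ft_force: [-0.2, 0.6, 0.5]
grip_width: 0.0299
grasp_force: 0.0
```

```bash
python3 - <<'E'
from h import *
plan([.667,.059,.057],frame(.2585,.5236,False));o=get_obs();print(o["joint_pos"].round(3),o["clock"],o["eef_pos"],o["grip_width"])
c,M=cap("wrist");P=cloud(c,M);save("w1.png",c["frame"])
Q=P.reshape(-1,3);F=c["frame"].reshape(-1,3)
k=(Q[:,0]>.6)&(Q[:,0]<.72)&(abs(Q[:,2]-.072)<.01)&(F.min(1)>110)&(Q[:,1]<.13)&(Q[:,1]>-.01);X=Q[k];print(X[::max(1,len(X)//25)].round(3).tolist())
E
```

```text
shift [ 0.048   0.0136 -0.0937] rot [-0.0014  0.0027  0.0024] rows 2.5
[ 0.014  0.203 -0.422  0.432  0.121  1.361] 1.8167 [0.61895109 0.0453614  0.15074432] 0.02991364954535142
[[0.693, 0.13, 0.079], [0.678, 0.119, 0.07], [0.689, 0.12, 0.074], [0.642, 0.108, 0.072], [0.651, 0.108, 0.074], [0.661, 0.109, 0.074], [0.67, 0.11, 0.073], [0.654, 0.104, 0.073], [0.701, 0.109, 0.078], [0.648, 0.092, 0.074], [0.703, 0.097, 0.079], [0.654, 0.082, 0.075], [0.707, 0.086, 0.079], [0.656, 0.072, 0.075], [0.652, 0.064, 0.07], [0.71, 0.067, 0.079], [0.714, 0.061, 0.079], [0.658, 0.046, 0.07], [0.661, 0.041, 0.073], [0.716, 0.039, 0.08], [0.671, 0.028, 0.074], [0.698, 0.021, 0.072], [0.697, 0.018, 0.075], [0.688, 0.014, 0.073], [0.67, 0.01, 0.074], [0.677, 0.001, 0.073]]
```

View pics/w1.png

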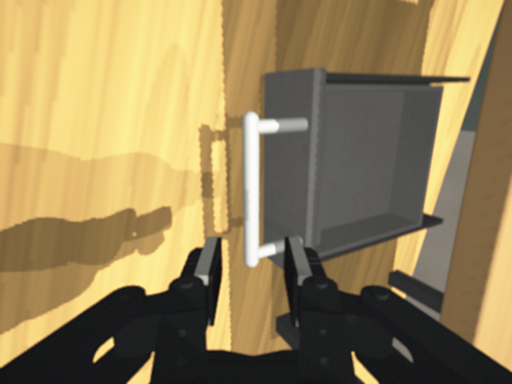

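The wrist picture shows the bar handle upright at column 250, rows 115–265, lying between the two fingers at columns 210 and 295. The drawer panel is behind it at columns 265–320.

Call:
{"fn": "send_rows", "kwargs": {"steps": "-0.3 .0096 .0027 -.0187 0 0 0;-0.3 .0096 .0027 -.0187 0 0 0;-0.3 .0096 .0027 -.0187 0 0 0;-0.3 .0096 .0027 -.0187 0 0 0;-0.3 .0096 .0027 -.0187 0 0 0"}}

```text
clock: 2.28
eef_pos: [0.6664, 0.0604, 0.0565]
tool_rot: [0.589, 0.765, 0.206, 0.158]
ft_force: [-0.2, 0.6, 0.7]
grip_width: 0.0298
grasp_force: 0.0
```

Call:
{"fn": "send_rows", "kwargs": {"steps": "-0.6 0 0 0 0 0 0;-0.9 0 0 0 0 0 0;-1 0 0 0 0 0 0;-1 0 0 0 0 0 0;-1 0 0 0 0 0 0"}}

```text
clock: 2.7
eef_pos: [0.6633, 0.0601, 0.0555]
tool_rot: [0.59, 0.766, 0.204, 0.156]
ft_force: [0.3, 0.6, -12.6]
grip_width: 0.01
grasp_force: 58.3
```

Call:
{"fn": "send_rows", "kwargs": {"steps": "-1 -.0097 -.0026 .001 0 0 0;-1 -.0145 -.0038 0 0 0 0;-1 -.0145 -.0038 0 0 0 0;-1 -.0145 -.0038 0 0 0 0;-1 -.0145 -.0038 0 0 0 0"}}

```text
clock: 3.12
eef_pos: [0.594, 0.0416, 0.0555]
tool_rot: [0.59, 0.766, 0.203, 0.156]
ft_force: [3.0, 0.1, -20.0]
grip_width: 0.0097
grasp_force: 60.1
```

Call:
{"fn": "send_rows", "kwargs": {"steps": "-1 -.0145 -.0038 0 0 0 0;-1 -.0145 -.0038 0 0 0 0;-1 -.0097 -.0026 0 0 0 0;-1 -.0048 -.0013 0 0 0 0;-1 0 0 0 0 0 0"}}

```text
clock: 3.53
eef_pos: [0.5501, 0.03, 0.0555]
tool_rot: [0.59, 0.766, 0.203, 0.156]
ft_force: [-1.4, -1.6, -25.2]
grip_width: 0.0098
grasp_force: 60.0
```

Call:
{"fn": "send_rows", "kwargs": {"steps": "-1 -.0029 -.0008 -.001 0 0 0;-1 -.0029 -.0008 -.001 0 0 0;-1 -.0029 -.0008 0 0 0 0;-1 -.0029 -.0008 0 0 0 0;-1 0 0 0 0 0 0"}}

```text
clock: 3.95
eef_pos: [0.5483, 0.0295, 0.0574]
tool_rot: [0.587, 0.765, 0.209, 0.16]
ft_force: [25.8, 7.0, -45.7]
grip_width: 0.0099
grasp_force: 59.6
```

Call:
{"fn": "send_rows", "kwargs": {"steps": "-1 -.0019 -.0005 0 0 0 0;-1 -.0019 -.0005 0 0 0 0;-1 -.0019 -.0005 0 0 0 0;-1 0 0 0 0 0 0;-1 0 0 0 0 0 0"}}

```text
clock: 4.37
eef_pos: [0.5464, 0.0287, 0.0609]
tool_rot: [0.586, 0.765, 0.212, 0.163]
ft_force: [26.3, 9.6, -37.4]
grip_width: 0.0094
grasp_force: 58.4
```

Call:
{"fn": "send_rows", "kwargs": {"steps": "-1 .004 .001 0 0 0 0;-0.7 0 0 0 0 0 0;-0.3 0 0 0 0 0 0;-0.3 0 0 0 0 0 0;-0.3 0 0 0 0 0 0"}}

```text
clock: 4.78
eef_pos: [0.5448, 0.0271, 0.0599]
tool_rot: [0.588, 0.765, 0.208, 0.161]
ft_force: [-1.0, 0.1, 0.6]
grip_width: 0.0302
grasp_force: 0.0
```

Call:
{"fn": "send_rows", "kwargs": {"steps": "-0.3 -.005 -.0013 .0087 0 0 0;-0.3 -.0097 -.0025 .0173 0 0 0;-0.3 -.0097 -.0025 .0173 0 0 0;-0.3 -.0145 -.0038 .026 0 0 0;-0.3 -.0145 -.0038 .026 0 0 0"}}

```text
clock: 5.2
eef_pos: [0.4883, 0.0131, 0.1538]
tool_rot: [0.589, 0.765, 0.207, 0.159]
ft_force: [1.4, -0.3, 0.0]
grip_width: 0.0302
grasp_force: 0.0
```

```bash
python3 - <<'E'
from h import *
o=get_obs();print(o["clock"],o["eef_pos"],o["ft_force"],o["joint_pos"].round(3))
for n in("scene","side","wrist"):
    c,M=cap(n);P=cloud(c,M);Q=P.reshape(-1,3);F=c["frame"].reshape(-1,3)
    h=np.array([.9668,.2554]);l=np.array([-.2554,.9668]);e=np.array([.693,.0675])
    a=(Q[:,:2]-e)@h;b=(Q[:,:2]-e)@l
    ok=(abs(b)<.095)&(a>-.19)&(a<.02)
    k=ok&(a<-.135)&(abs(Q[:,2]-.073)<.009)&(F.min(1)>100)&(abs(b)<.04);print(n,"bar",k.sum(),np.percentile(a[k],[5,50,95]).round(4) if k.any() else "", np.median(b[k]) if k.any() else "")
    k=ok&(abs(b)<.06)&(Q[:,2]>.008)&(Q[:,2]<.13)
    for lo in np.arange(-.17,.02,.01):
        m=k&(a>=lo)&(a<lo+.01)
        if m.sum()>4: print("  a%.3f z %.3f %.3f n%d"%(lo,*np.percentile(Q[m,2],[10,90]),m.sum()))
    if n=="wrist": save("w2.png",c["frame"])
    else: np.savez("/tmp/%s2.npz"%n,P=P,f=c["frame"])
    if n=="scene": save("scene2.png",cv2.resize(c["frame"][140:330,150:400],None,fx=3,fy=3))
E
```

```text
5.2 [0.48833781 0.01311496 0.15384906] [ 1.36092092 -0.2844581   0.02393277] [-0.076 -0.051 -0.695  0.423  0.166  1.279]
scene bar 47 [-0.1601 -0.1557 -0.152 ] -0.00036445861974467947
  a-0.170 z 0.069 0.077 n17
  a-0.160 z 0.071 0.079 n65
  a-0.150 z 0.068 0.078 n14
  a-0.140 z 0.070 0.075 n16
  a-0.130 z 0.069 0.076 n15
  a-0.120 z 0.069 0.078 n12
  a-0.110 z 0.076 0.084 n65
  a-0.100 z 0.025 0.080 n104
  a-0.090 z 0.031 0.040 n64
  a-0.080 z 0.025 0.039 n67
  a-0.070 z 0.017 0.048 n73
  a-0.060 z 0.014 0.021 n50
  a-0.050 z 0.014 0.022 n52
  a-0.040 z 0.014 0.022 n54
  a-0.030 z 0.014 0.022 n52
  a-0.020 z 0.014 0.022 n18
side bar 72 [-0.1638 -0.1602 -0.1545] 0.0002482976787435329
  a-0.170 z 0.068 0.075 n53
  a-0.160 z 0.070 0.076 n59
  a-0.150 z 0.069 0.074 n11
  a-0.140 z 0.070 0.074 n12
  a-0.130 z 0.069 0.075 n12
  a-0.120 z 0.036 0.075 n47
  a-0.110 z 0.028 0.079 n332
  a-0.100 z 0.075 0.080 n12
  a-0.040 z 0.017 0.019 n8
  a-0.030 z 0.015 0.019 n48
  a-0.020 z 0.015 0.019 n46
  a-0.010 z 0.015 0.019 n46
  a0.000 z 0.014 0.019 n50
  a0.010 z 0.015 0.019 n46
wrist bar 1485 [-0.1631 -0.1601 -0.1536] 0.0019332330946770675
  a-0.170 z 0.069 0.074 n1117
  a-0.160 z 0.073 0.076 n1163
  a-0.150 z 0.070 0.074 n281
  a-0.140 z 0.071 0.074 n253
  a-0.130 z 0.070 0.074 n174
  a-0.120 z 0.043 0.074 n268
  a-0.110 z 0.021 0.079 n6067
  a-0.100 z 0.078 0.079 n206
  a-0.070 z 0.043 0.045 n422
  a-0.040 z 0.016 0.018 n412
  a-0.030 z 0.016 0.017 n681
  a-0.020 z 0.016 0.017 n668
  a-0.010 z 0.016 0.018 n656
  a0.000 z 0.016 0.018 n609
  a0.010 z 0.016 0.018 n615
```

View pics/w2.png

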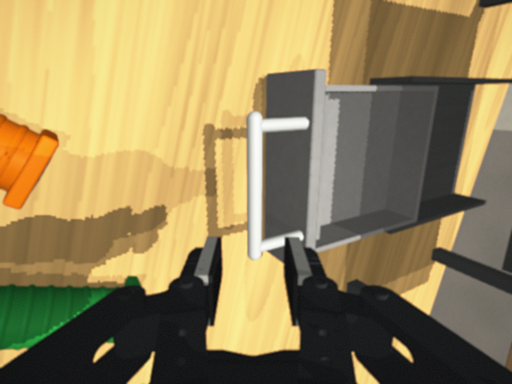

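The wrist picture shows the bar at column 255 and the front panel at column 320. The divider and the empty compartment are at columns 340–435. The bar measures about 158 mm in front of the shelf edge, so the drawer is at its stop. Next I move to hover over the sleeve.

```bash
python3 - <<'E'
from h import *
plan([.460,-.263,.21],frame(-.209,.4363,True))
E
```

```text
shift [-0.0307 -0.2757  0.0535] rot [-0.6992  0.0589  0.9432] rows 9.4
```

Call:
{"fn": "send_rows", "kwargs": {"steps": "0 -.002 -.0184 .008 -.0466 .0039 .0629;0 -.002 -.0184 .008 -.0466 .0039 .0629;0 -.002 -.0184 .008 -.0466 .0039 .0629;0 -.002 -.0184 .008 -.0466 .0039 .0629;0 -.002 -.0184 .008 -.0466 .0039 .0629"}}

```text
clock: 5.77
eef_pos: [0.4787, -0.0796, 0.192]
tool_rot: [0.44, 0.869, 0.132, 0.184]
ft_force: [0.5, -0.3, 0.1]
grip_width: 0.0428
grasp_force: 0.0
```

Call:
{"fn": "send_rows", "kwargs": {"steps": "0.5 -.002 -.0184 .003 -.0466 .0039 .0629;0.5 -.002 -.0184 .003 -.0466 .0039 .0629;0.5 -.002 -.0184 .003 -.0466 .0039 .0629;0.5 -.002 -.0184 0 -.0466 .0039 .0629;0.5 -.002 -.0184 0 -.0466 .0039 .0629"}}

```text
clock: 6.18
eef_pos: [0.4689, -0.1718, 0.2007]
tool_rot: [0.276, 0.938, 0.053, 0.203]
ft_force: [0.5, 0.5, -0.8]
grip_width: 0.0638
grasp_force: 0.0
```

Call:
{"fn": "send_rows", "kwargs": {"steps": "0.8 -.002 -.0184 0 -.0466 .0039 .0629;0.8 -.002 -.0184 0 -.0466 .0039 .0629;0.8 -.002 -.0184 0 -.0466 .0039 .0629;0.8 -.002 -.0184 0 -.0466 .0039 .0629;0.8 -.002 -.0184 0 -.0466 .0039 .0629"}}

```text
clock: 6.6
eef_pos: [0.4587, -0.2638, 0.2003]
tool_rot: [0.101, 0.971, -0.027, 0.213]
ft_force: [0.4, 0.0, 0.2]
grip_width: 0.0765
grasp_force: 0.0
```

```bash
python3 - <<'E'
from h import *
o=get_obs();print(o["clock"],o["eef_pos"],o["joint_pos"].round(3))
c,M=cap("wrist");P=cloud(c,M);save("w3.png",c["frame"]);Q=P.reshape(-1,3);F=c["frame"].reshape(-1,3).astype(int)
k=(Q[:,0]>.45)&(Q[:,0]<.63)&(Q[:,1]>-.36)&(Q[:,1]<-.2)&(Q[:,2]>.032)&(Q[:,2]<.08)&(F.max(1)<90)
def rect(X): return cv2.minAreaRect(X[:,:2].astype(np.float32)*1000)
m=np.zeros(k.size,np.uint8);m[k]=1
n,L,S,_=cv2.connectedComponentsWithStats(m.reshape(384,512))
for i in range(1,n):
    if S[i,4]>150: X=P[L==i]; print(S[i],rect(X),np.percentile(X[:,2],[5,50,95]).round(3)); T=X[X[:,2]>.058]; print("  top",len(T),rect(T) if len(T)>20 else "")
plan([.493,-.270,.120],frame(-.209,.4363,True))
E
```

```text
6.6 [ 0.45871815 -0.26375746  0.20027684] [-0.612  0.027 -0.428  0.71   0.157 -0.371]
[ 231  125   54  109 4811] ((535.889892578125, -278.50732421875), (46.23161697387695, 109.7874755859375), 78.58661651611328) [0.04  0.064 0.069]
  top 3560 ((536.3082275390625, -278.28509521484375), (45.630409240722656, 109.0553207397461), 78.58660125732422)
shift [ 0.0344 -0.0038 -0.0805] rot [ 0.0126 -0.0048  0.0014] rows 2.1
```

View pics/w3.png

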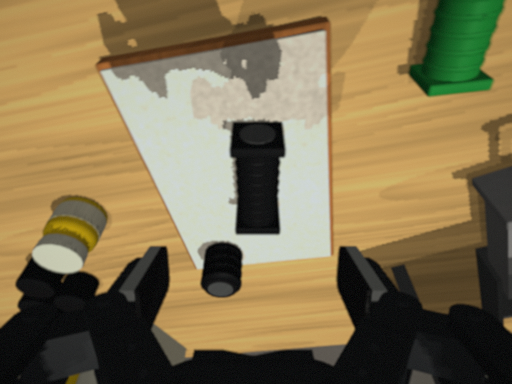

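The wrist picture shows the black sleeve at (258,180), centred between the fingers, and the boot at (221,268), clear of the grasp. The green look-alike at (455,50) is well to the side.

Call:
{"fn": "send_rows", "kwargs": {"steps": "0.7 .0073 -.0014 -.0171 .0025 -.001 0;0.7 .0073 -.0014 -.0171 .0025 -.001 0;0.7 .0073 -.0014 -.0171 .0025 -.001 0;0.7 .0073 -.0014 -.0171 .0025 -.001 0;0.7 .0073 -.0014 -.0171 .0025 -.001 0"}}

```text
clock: 7.07
eef_pos: [0.4955, -0.2695, 0.1141]
tool_rot: [0.105, 0.971, -0.02, 0.215]
ft_force: [0.1, 0.0, -0.0]
grip_width: 0.0725
grasp_force: 0.0
```

Call:
{"fn": "send_rows", "kwargs": {"steps": "0.7 .0073 -.0014 -.0171 0 0 0;0.7 .0073 -.0014 -.0171 0 0 0;0.7 .0073 -.0014 -.0171 0 0 0;0.7 .0073 -.0014 -.0171 0 0 0;0.7 .0073 -.0014 -.0171 0 0 0"}}

```text
clock: 7.48
eef_pos: [0.532, -0.2763, 0.0285]
tool_rot: [0.105, 0.971, -0.02, 0.215]
ft_force: [0.0, 0.2, 0.2]
grip_width: 0.0725
grasp_force: 0.0
```

Call:
{"fn": "send_rows", "kwargs": {"steps": "0.4 0 0 0 0 0 0;0.1 0 0 0 0 0 0;-0.5 0 0 0 0 0 0;-1 0 0 0 0 0 0;-1 0 0 0 0 0 0"}}

```text
clock: 7.9
eef_pos: [0.5315, -0.2768, 0.031]
tool_rot: [0.105, 0.971, -0.02, 0.216]
ft_force: [-0.4, 0.1, -1.7]
grip_width: 0.0404
grasp_force: 60.5
```

Call:
{"fn": "send_rows", "kwargs": {"steps": "-1 0 0 .01 0 0 0;-1 0 0 .03 0 0 0;-1 0 0 .04 0 0 0;-1 0 0 .04 0 0 0;-1 0 0 .04 0 0 0"}}

```text
clock: 8.32
eef_pos: [0.5306, -0.2763, 0.1921]
tool_rot: [0.105, 0.971, -0.02, 0.215]
ft_force: [1.3, -1.0, -1.6]
grip_width: 0.0409
grasp_force: 60.9
```

Call:
{"fn": "send_rows", "kwargs": {"steps": "-1 0 0 .02 0 0 0;-1 .0026 .0108 0 0 0 .0156;-1 .0052 .0215 0 0 0 .0312;-1 .0052 .0215 0 0 0 .0312;-1 .0052 .0215 0 0 0 .0312"}}

```text
clock: 8.73
eef_pos: [0.5485, -0.2, 0.2092]
tool_rot: [0.051, 0.975, -0.008, 0.215]
ft_force: [0.2, 0.4, -2.1]
grip_width: 0.0407
grasp_force: 60.9
```

Call:
{"fn": "send_rows", "kwargs": {"steps": "-1 .0052 .0215 0 0 0 .0312;-1 .0052 .0215 0 0 0 .0312;-1 .0052 .0215 0 0 0 .0312;-1 .0052 .0215 0 0 0 .0312;-1 .0052 .0215 0 0 0 .0312"}}

```text
clock: 9.15
eef_pos: [0.5745, -0.0922, 0.2088]
tool_rot: [-0.026, 0.976, 0.009, 0.215]
ft_force: [0.5, 0.2, -2.1]
grip_width: 0.0403
grasp_force: 60.8
```

Call:
{"fn": "send_rows", "kwargs": {"steps": "-1 .0052 .0215 0 0 0 .0312;-1 .0052 .0215 0 0 0 .0312;-1 .0052 .0215 0 0 0 .0312;-1 .0052 .0215 0 0 0 .0312;-1 .0052 .0215 0 0 0 .0312"}}

```text
clock: 9.57
eef_pos: [0.6004, 0.0151, 0.2087]
tool_rot: [-0.102, 0.971, 0.026, 0.213]
ft_force: [1.7, 0.5, -2.9]
grip_width: 0.0404
grasp_force: 60.8
```

```bash
python3 - <<'E'
from h import *
o=get_obs();print(o["clock"],o["eef_pos"],o["joint_pos"].round(3),o["ft_force"],o["ft_torque"],o["grip_width"])
z=frame(.2585,.4363,True)[:,2];F=np.array([.692,.067,.027])
plan(F-.2*z,frame(.2585,.4363,True))
h=np.array([.9668,.2554]);l=np.array([-.2554,.9668])
for n in("side","wrist","scene"):
    c,M=cap(n);P=cloud(c,M);Q=P.reshape(-1,3)-o["eef_pos"];f=c["frame"].reshape(-1,3).astype(int)
    a=Q[:,:2]@h;b=Q[:,:2]@l
    k=(abs(a)<.1)&(abs(b)<.03)&(Q[:,2]<.04)&(Q[:,2]>-.04)&(f.max(1)<75)
    print(n,k.sum(),np.percentile(a[k],[1,99]).round(3),np.percentile(b[k],[1,99]).round(3),np.percentile(Q[k,2],[1,99]).round(3))
    t=[(round(x,3),Q[k&(abs(a-x)<.008),2].min().round(3),Q[k&(abs(a-x)<.008),2].max().round(3)) for x in np.arange(-.06,.07,.015) if (k&(abs(a-x)<.008)).sum()>3];print(t)
    if n=="side":save("s4.png",cv2.resize(c["frame"][80:230,180:380],None,fx=4,fy=4))
E
```

```text
9.5667 [0.60038892 0.0150639  0.20872103] [-0.028  0.15  -0.268  0.731  0.105 -0.214] [ 1.6584539   0.45095808 -2.88315989] [-0.13092671  0.55484202 -0.01190724] 0.04040347243083768
shift [ 0.0099  0.0303 -0.0005] rot [-0.0057 -0.0044  0.0483] rows 0.8
side 329 [-0.05   0.058] [-0.029  0.023] [-0.008  0.04 ]
[(np.float64(-0.045), np.float64(-0.008), np.float64(0.04)), (np.float64(-0.03), np.float64(0.006), np.float64(0.04)), (np.float64(-0.015), np.float64(-0.001), np.float64(0.039)), (np.float64(0.0), np.float64(0.026), np.float64(0.034)), (np.float64(0.03), np.float64(0.005), np.float64(0.014)), (np.float64(0.045), np.float64(-0.006), np.float64(0.039)), (np.float64(0.06), np.float64(-0.011), np.float64(0.04))]
wrist 22917 [-0.047  0.032] [-0.026  0.027] [-0.005  0.04 ]
[(np.float64(-0.045), np.float64(-0.008), np.float64(0.04)), (np.float64(-0.03), np.float64(0.029), np.float64(0.04)), (np.float64(-0.015), np.float64(0.016), np.float64(0.04)), (np.float64(0.0), np.float64(0.02), np.float64(0.04)), (np.float64(0.015), np.float64(0.02), np.float64(0.038)), (np.float64(0.03), np.float64(0.02), np.float64(0.037)), (np.float64(0.045), np.float64(0.016), np.float64(0.029)), (np.float64(0.06), np.float64(0.012), np.float64(0.023))]
scene 351 [-0.043  0.064] [-0.029  0.026] [-0.004  0.04 ]
[(np.float64(-0.045), np.float64(-0.005), np.float64(0.014)), (np.float64(-0.03), np.float64(0.005), np.float64(0.037)), (np.float64(-0.015), np.float64(0.009), np.float64(0.039)), (np.float64(0.0), np.float64(-0.003), np.float64(0.04)), (np.float64(0.015), np.float64(0.003), np.float64(0.04)), (np.float64(0.03), np.float64(0.003), np.float64(0.04)), (np.float64(0.045), np.float64(0.006), np.float64(0.04)), (np.float64(0.06), np.float64(-0.008), np.float64(0.04))]
```

View pics/s4.png

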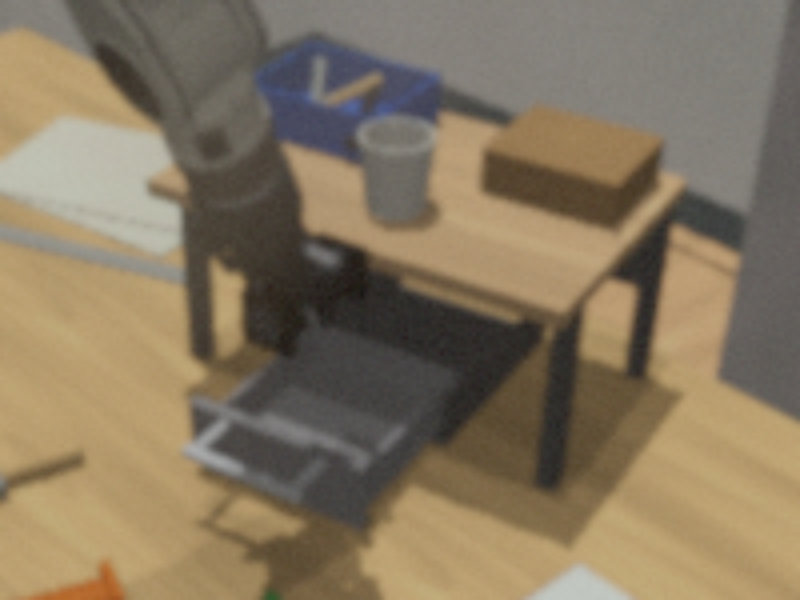

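The side crop shows the drawer fully out with its handle at (255,460). The gripper holds the sleeve at (310,265), in front of and clear of the shelf edge. I lower it along the tool axis.

Call:
{"fn": "send_rows", "kwargs": {"steps": "-1 .003 .01 0 -.0015 -.0011 .012;-1 .003 .01 0 -.0015 -.0011 .012;-1 .0039 .0103 0 -.0015 -.0011 .012;-1 0 0 0 -.0012 -.0011 .0123;-1 0 0 0 0 0 0"}}

```text
clock: 10.13
eef_pos: [0.6118, 0.0444, 0.21]
tool_rot: [-0.126, 0.968, 0.027, 0.216]
ft_force: [-0.2, -0.4, -1.5]
grip_width: 0.0404
grasp_force: 61.0
```

Call:
{"fn": "send_rows", "kwargs": {"steps": "-1 .0082 .0022 -.0181 0 0 0;-1 .0082 .0022 -.0181 0 0 0;-1 .0082 .0022 -.0181 0 0 0;-1 .0082 .0022 -.0181 0 0 0;-1 .0082 .0022 -.0181 0 0 0"}}

```text
clock: 10.55
eef_pos: [0.6527, 0.0543, 0.1187]
tool_rot: [-0.125, 0.968, 0.027, 0.216]
ft_force: [-0.1, -0.1, -1.8]
grip_width: 0.0402
grasp_force: 60.6
```

Call:
{"fn": "send_rows", "kwargs": {"steps": "-1 .0082 .0022 -.0181 0 0 0;-1 .0082 .0022 -.0181 0 0 0;-1 .0061 .0016 -.0136 0 0 0;-1 .0041 .0011 -.0091 0 0 0;-1 0 0 0 0 0 0"}}

```text
clock: 10.97
eef_pos: [0.6781, 0.0617, 0.0578]
tool_rot: [-0.125, 0.969, 0.028, 0.214]
ft_force: [0.1, 0.5, -2.0]
grip_width: 0.0401
grasp_force: 60.8
```

```bash
python3 - <<'E'
from h import *
o=get_obs();print(o["clock"],o["eef_pos"],o["ft_force"],o["ft_torque"],o["grip_width"])
plan([.692,.067,.027],frame(.2585,.4363,True))
h=np.array([.9668,.2554]);l=np.array([-.2554,.9668])
for n in("wrist","scene"):
    c,M=cap(n);P=cloud(c,M);Q=P.reshape(-1,3)-[.693,.0675,0];f=c["frame"].reshape(-1,3).astype(int)
    a=Q[:,:2]@h;b=Q[:,:2]@l
    k=(a>-.18)&(a<-.0)&(abs(b)<.02)&(Q[:,2]<.13)
    for x in np.arange(-.175,0,.01):
        m=k&(abs(a-x)<.005)
        if m.sum()>3: print(n,round(x,3),np.percentile(Q[m,2],[5,50,95]).round(3),m.sum())
    if n=="wrist":save("w5.png",c["frame"])
E
```

```text
10.9667 [0.67813285 0.06165078 0.05781461] [ 0.05031807  0.4796365  -2.01928169] [-0.1272511   0.60813796 -0.01950121] 0.04005163370287394
shift [ 0.0139  0.0053 -0.0308] rot [ 0.0005 -0.0019  0.0023] rows 0.8
wrist -0.115 [-0.002 -0.001  0.   ] 886
wrist -0.105 [-0.     0.067  0.08 ] 15632
wrist -0.095 [0.078 0.079 0.08 ] 1204
wrist -0.075 [0.035 0.129 0.13 ] 74
wrist -0.065 [0.038 0.085 0.128] 19130
wrist -0.055 [0.09  0.119 0.124] 2738
wrist -0.045 [0.083 0.09  0.093] 1869
wrist -0.035 [0.017 0.091 0.094] 2063
wrist -0.025 [0.084 0.092 0.095] 1645
wrist -0.015 [0.085 0.094 0.096] 1380
wrist -0.005 [0.088 0.095 0.097] 1032
scene -0.175 [-0.007 -0.     0.005] 16
scene -0.165 [-0.003  0.     0.075] 17
scene -0.155 [-0.003  0.071  0.079] 39
scene -0.145 [-0.005 -0.     0.005] 17
scene -0.135 [-0.007 -0.002  0.004] 15
scene -0.125 [-0.004  0.002  0.006] 11
scene -0.105 [0.075 0.08  0.086] 21
scene -0.095 [0.025 0.04  0.082] 34
scene -0.085 [0.029 0.036 0.041] 21
scene -0.075 [0.025 0.035 0.041] 23
scene -0.065 [0.017 0.033 0.046] 9
scene -0.055 [0.013 0.019 0.057] 24
scene -0.045 [0.014 0.018 0.089] 24
scene -0.035 [0.012 0.091 0.126] 40
scene -0.025 [0.016 0.089 0.1  ] 40
scene -0.015 [0.017 0.091 0.101] 24
```

View pics/w5.png

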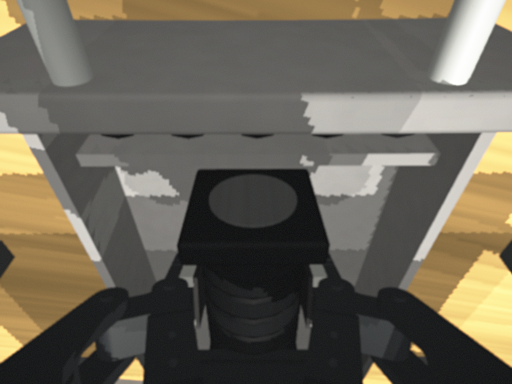

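The wrist picture shows the sleeve's near flange at (255,215), inside the compartment. It is behind the divider (row 155) and centred between the side walls.

Call:
{"fn": "send_rows", "kwargs": {"steps": "-1 .0035 .0013 -.007 0 0 0;-1 .0035 .0013 -.007 0 0 0;-1 .0035 .0013 -.007 0 0 0;-1 .0034 .0013 -.006 0 0 .002;-1 0 0 -.002 0 0 0"}}

```text
clock: 11.48
eef_pos: [0.6933, 0.0675, 0.0305]
tool_rot: [-0.126, 0.968, 0.028, 0.215]
ft_force: [1.0, -0.3, 1.5]
grip_width: 0.0408
grasp_force: 61.0
```

Call:
{"fn": "send_rows", "kwargs": {"steps": "-1 0 0 -.001 0 0 0;-1 0 0 -.001 0 0 0;-1 0 0 0 0 0 0;-1 0 0 0 0 0 0;-1 0 0 0 0 0 0"}}

```text
clock: 11.9
eef_pos: [0.6935, 0.0675, 0.0304]
tool_rot: [-0.126, 0.968, 0.028, 0.216]
ft_force: [-0.2, 1.1, 2.6]
grip_width: 0.0404
grasp_force: 61.1
```

Call:
{"fn": "send_rows", "kwargs": {"steps": "-1 0 0 -.001 0 0 0;-1 0 0 -.001 0 0 0;-1 0 0 0 0 0 0;-1 0 0 0 0 0 0;-1 0 0 0 0 0 0"}}

```text
clock: 12.32
eef_pos: [0.6947, 0.0679, 0.03]
tool_rot: [-0.126, 0.967, 0.028, 0.218]
ft_force: [-3.0, 1.1, 7.5]
grip_width: 0.0404
grasp_force: 61.8
```

```bash
python3 - <<'E'
from h import *
o=get_obs();print(o["eef_pos"],o["ft_force"],o["ft_torque"])
h=np.array([.9668,.2554]);l=np.array([-.2554,.9668])
for n in("wrist","side"):
    c,M=cap(n);P=cloud(c,M);Q=P.reshape(-1,3)-[.693,.0675,0];f=c["frame"].reshape(-1,3).astype(int)
    a=Q[:,:2]@h;b=Q[:,:2]@l
    k=(a>-.07)&(a<-.0)&(abs(b)<.02)&(Q[:,2]<.13)&(f.max(1)<80)
    for x in np.arange(-.0675,0,.005):
        m=k&(abs(a-x)<.0025)
        if m.sum()>3: print(n,round(x,4),np.percentile(Q[m,2],[2,50,98]).round(3),m.sum())
E
```

```text
[0.6947468  0.06785883 0.02995839] [-3.04766837  1.09651739  7.51131923] [0.3865124  0.53994508 0.15704656]
wrist -0.0575 [0.103 0.103 0.104] 31
wrist -0.0525 [0.096 0.1   0.103] 2051
wrist -0.0475 [0.033 0.062 0.1  ] 8285
wrist -0.0425 [0.027 0.093 0.1  ] 4676
wrist -0.0375 [0.063 0.091 0.093] 511
wrist -0.0325 [0.06  0.063 0.075] 863
wrist -0.0275 [0.058 0.063 0.065] 565
wrist -0.0225 [0.054 0.063 0.065] 935
wrist -0.0175 [0.053 0.063 0.066] 956
wrist -0.0125 [0.054 0.064 0.066] 727
wrist -0.0075 [0.054 0.064 0.068] 1031
wrist -0.0025 [0.056 0.065 0.067] 424
side -0.0575 [0.109 0.114 0.118] 4
side -0.0525 [0.047 0.065 0.115] 11
side -0.0475 [0.033 0.052 0.096] 57
side -0.0425 [0.03  0.064 0.097] 27
side -0.0325 [0.059 0.064 0.077] 10
side -0.0275 [0.019 0.059 0.068] 12
side -0.0225 [0.02  0.059 0.065] 9
side -0.0175 [0.018 0.059 0.063] 6
side -0.0125 [0.014 0.039 0.065] 4
side -0.0075 [0.016 0.019 0.055] 5
```

The barrel's top is at z≈0.064, as expected for a sleeve lying flat on the floor. I release and back out along the tool axis.

Call:
{"fn": "send_rows", "kwargs": {"steps": "-1 0 0 .002 0 0 0;-0.3 0 0 0 0 0 0;0.1 0 0 0 0 0 0;0.4 0 0 0 0 0 0;0.4 0 0 0 0 0 0"}}

```text
clock: 12.83
eef_pos: [0.6927, 0.0669, 0.029]
tool_rot: [-0.126, 0.968, 0.027, 0.215]
ft_force: [-0.1, -0.0, 0.3]
grip_width: 0.0597
grasp_force: 0.0
```

Call:
{"fn": "send_rows", "kwargs": {"steps": "0.4 -.0041 -.0011 .0091 0 0 0;0.4 -.0061 -.0016 .0136 0 0 0;0.4 -.0082 -.0022 .0181 0 0 0;0.4 -.0082 -.0022 .0181 0 0 0;0.4 -.0082 -.0022 .0181 0 0 0"}}

```text
clock: 13.25
eef_pos: [0.6575, 0.0576, 0.1075]
tool_rot: [-0.126, 0.968, 0.028, 0.215]
ft_force: [0.5, -0.0, 0.0]
grip_width: 0.0595
grasp_force: 0.0
```

Call:
{"fn": "send_rows", "kwargs": {"steps": "0.4 -.0122 -.0032 .0272 0 0 0;0.4 -.0122 -.0032 .0272 0 0 0;0.4 -.0122 -.0032 .0272 0 0 0;0.4 -.02 -.005 .02 0 0 0;0.4 -.02 -.005 .01 0 0 0"}}

```text
clock: 13.67
eef_pos: [0.5827, 0.0381, 0.2229]
tool_rot: [-0.126, 0.967, 0.027, 0.219]
ft_force: [-0.1, 0.3, -0.3]
grip_width: 0.0596
grasp_force: 0.0
```

```bash
python3 - <<'E'
from h import *
o=get_obs();print(o["clock"],o["eef_pos"],o["ft_force"],o["grip_width"])
h=np.array([.9668,.2554]);l=np.array([-.2554,.9668])
for n in("wrist","scene"):
    c,M=cap(n);P=cloud(c,M);Q=P.reshape(-1,3)-[.693,.0675,0];f=c["frame"].reshape(-1,3).astype(int)
    a=Q[:,:2]@h;b=Q[:,:2]@l
    k=(a>-.06)&(a<.06)&(abs(b)<.07)&(Q[:,2]<.1)&(Q[:,2]>.03)&(f.max(1)<60)
    if k.any(): print(n,np.percentile(a[k],[1,99]).round(3),cv2.minAreaRect(np.c_[a,b][k].astype(np.float32)*1000))
    for x in np.arange(-.055,.065,.01):
        m=k&(abs(a-x)<.005)
        if m.sum()>3: print(n,round(x,4),np.percentile(Q[m,2],[2,50,98]).round(3),m.sum())
    k=(a<-.13)&(a>-.2)&(abs(Q[:,2]-.073)<.009)&(f.min(1)>100)&(abs(b)<.04); print("bar",np.percentile(a[k],[5,50,95]) if k.any() else 0)
    if n=="wrist":save("w6.png",c["frame"])
E
```

```text
13.6667 [0.5826695 0.0380943 0.2228712] [-0.05209414  0.29037242 -0.26346048] 0.05961524463904034
wrist [-0.047  0.058] ((5.990180969238281, -1.7914810180664062), (47.8863410949707, 107.93229675292969), 89.83179473876953)
wrist -0.045 [0.031 0.053 0.066] 1112
wrist -0.035 [0.059 0.065 0.066] 166
wrist -0.025 [0.05  0.06  0.063] 244
wrist -0.015 [0.049 0.06  0.063] 253
wrist -0.005 [0.046 0.06  0.063] 254
wrist 0.005 [0.045 0.06  0.063] 253
wrist 0.015 [0.046 0.06  0.063] 219
wrist 0.025 [0.048 0.06  0.063] 187
wrist 0.035 [0.043 0.06  0.063] 208
wrist 0.045 [0.045 0.06  0.063] 192
wrist 0.055 [0.037 0.061 0.066] 445
bar [-0.16158272 -0.15785144 -0.15160553]
scene [-0.045 -0.014] ((-33.49843215942383, 19.9577693939209), (33.53959274291992, 99.07112121582031), 6.965343952178955)
scene -0.045 [0.033 0.062 0.071] 21
scene -0.035 [0.033 0.058 0.068] 39
scene -0.025 [0.038 0.058 0.067] 32
scene -0.015 [0.04  0.06  0.066] 22
bar [-0.15961652 -0.15502007 -0.15182735]
```

View pics/w6.png

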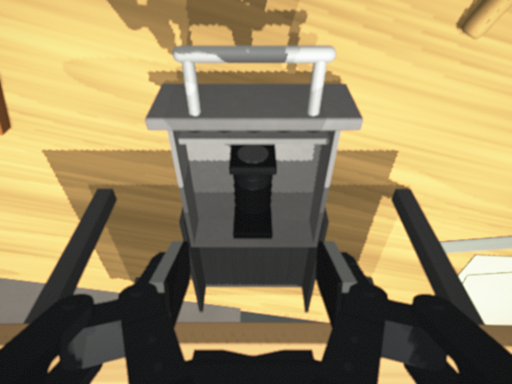

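The wrist picture shows the sleeve lying flat in the compartment at (253,190), between the divider (row 140) and the back wall (row 240). I check whether the drawer crept inward while I was setting it down.

```bash
python3 - <<'E'
from h import *
h=np.array([.9668,.2554]);l=np.array([-.2554,.9668])
def st(P,f):
    Q=P.reshape(-1,3)-[.693,.0675,0];f=f.reshape(-1,3).astype(int);a=Q[:,:2]@h;b=Q[:,:2]@l
    k=(a<-.13)&(a>-.2)&(abs(Q[:,2]-.073)<.009)&(f.min(1)>100)&(abs(b)<.04)
    m=(a<-.085)&(a>-.13)&(Q[:,2]>.04)&(Q[:,2]<.085)&(abs(b)<.04)
    return k.sum(),a[k].mean().round(4),np.median(a[k]).round(4),m.sum(),np.median(a[m]).round(4)
for n in("side","scene"):
    d=np.load("/tmp/%s2.npz"%n);print(n,"before",st(d["P"],d["f"]))
    fr=[]
    for _ in range(4): c,M=cap(n);P=cloud(c,M);print("  now",st(P,c["frame"]));fr.append(c["frame"])
    # image shift of front region
    if n=="side": A=d["f"][165:195,228:275];B=fr[-1][165:195,228:275]
    else: A=d["f"][205:245,265:300];B=fr[-1][205:245,265:300]
    g=lambda x:cv2.cvtColor(x,cv2.COLOR_RGB2GRAY).astype(np.float32)
    print("phase",cv2.phaseCorrelate(g(A),g(B)))
E
```

```text
side before (np.int64(72), np.float64(-0.1596), np.float64(-0.1602), np.int64(201), np.float64(-0.1077))
  now (np.int64(32), np.float64(-0.1581), np.float64(-0.158), np.int64(200), np.float64(-0.1066))
  now (np.int64(30), np.float64(-0.1584), np.float64(-0.1587), np.int64(195), np.float64(-0.107))
  now (np.int64(31), np.float64(-0.1583), np.float64(-0.1583), np.int64(199), np.float64(-0.1069))
  now (np.int64(29), np.float64(-0.158), np.float64(-0.1585), np.int64(199), np.float64(-0.1067))
phase ((-0.11915690446425131, -0.039536734319845834), 0.5269423501359092)
scene before (np.int64(47), np.float64(-0.1558), np.float64(-0.1557), np.int64(84), np.float64(-0.1002))
  now (np.int64(17), np.float64(-0.1553), np.float64(-0.1554), np.int64(78), np.float64(-0.0988))
  now (np.int64(18), np.float64(-0.1553), np.float64(-0.1551), np.int64(79), np.float64(-0.0989))
  now (np.int64(14), np.float64(-0.1546), np.float64(-0.1542), np.int64(69), np.float64(-0.0992))
  now (np.int64(15), np.float64(-0.1551), np.float64(-0.1556), np.int64(75), np.float64(-0.0994))
phase ((0.10128431047393605, -0.3058357596231005), 0.6045487427049213)
```

The drawer crept about 1 mm at most and is still at its stop within measurement. The sleeve is flat and the arm is clear, so I hand in.

```bash
python3 -c "
from workcell import *
print(job_done())"
```

```text
the job is handed in; nothing more can be done
None
```

I pulled the drawer out to its stop, then laid the black flanged sleeve flat on the floor of the rear compartment and handed the job in at about 14 s; the drawer crept back in by about 1 mm as I set the sleeve down, and I left it there.

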